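Find the valet-rod sleeve that fits, then hold the rod out for it

TASK

Find which of the two chrome sleeves fits the gauge pin: slide that one all the way down onto the pin and let go of it, and stand the other one upright in the bamboo tray. Then grip the bar handle of the spring-return valet rod, pull it out until the bar is in line with the brass mark strip across its track, and finish while still holding it there, so that I can fit the sleeve. Leave the jar, shoe horn, ring holder and hanger hook where they are.

Things in the scene. Friction and masses are not known exactly. Their poses are not given: they have to be found in the camera images.
- sleeve_a: chrome tube sleeve standing upright, 40 mm outside diameter, 36 mm high, bore 27 mm (thin wall), about 80 g; origin at the centre of its underside, z up along the bore
- sleeve_b: chrome tube sleeve standing upright, 40 mm outside diameter, 36 mm high, bore 17 mm (thick wall), about 110 g; origin at the centre of its underside, z up along the bore
- gauge: fixed gauge: a grey round foot 70 mm across and 10 mm thick with an upright steel pin 22 mm in diameter in its middle; the pin's straight part reaches 44 mm above the shelf and then tapers to a 14 mm tip at 52 mm. Origin at the centre of the foot's underside, z up. A sleeve all the way down rests on the foot, its underside 10 mm above the shelf
- tray: fixed shallow square bamboo tray, 150 x 150 mm outside, walls 5 mm thick and 20 mm high, floor 5 mm thick; origin at the centre of its underside
- pull: moving bar handle: upright steel plate 14 mm thick (x), 44 mm wide (y), on a grey foot 26 x 44 mm, 20 mm high. Origin on the bar's centre lines, 14 mm above the shelf; bar top 85 mm above the shelf. Slides only along its x, out towards -x (roughly to the robot), starts fully in, travel 105 mm; the spring takes 4 N to start, 0.9 N more per 10 mm, and draws it back in when let go
- valet: fixed track of the valet rod, 260 x 70 mm, 12 mm thick, with a grey housing 70 mm wide and 70 mm high at its +x end; same axes as the bar handle, origin on the shelf. The rod (14 mm thick, its top 33 mm above the shelf) runs from the bar's foot into the housing, whose face is 48 mm behind the bar when that is fully in
- mark: fixed brass mark strip across the track, 6 mm wide (x), 130 mm long (y), so it shows on both sides of the bar; its ends stand 16 mm high. Origin at its centre, at shelf height; axes parallel to the bar handle's. It lies 45 to 80 mm from the fully-in bar, towards -x. The bar is at the mark when its centre is over the strip's centre
- jar: screw-top glass jar, 76 mm across, 94 mm high; bystander, origin at its underside
- shoehorn: bamboo shoe horn lying flat, 185 mm long along its x axis, 44 mm wide, 12 mm high; bystander, origin at its underside
- ringholder: pale silicone ring holder, 80 mm dish with a slender cone, 62 mm high; bystander, origin at its underside
- hanger_hook: chrome hanger hook lying flat, about 150 mm long along its x axis, 8 mm thick; bystander, origin at its underside
There are look-alikes about, which are no part of the job. What is shaped like the sleeve_b but purple or turquoise is not meant.

How it is judged (in metres and radians):
On the way, in this order (a step that is already met when the one before it is completed fails the run):
1. the sleeve that fits is all the way down on the pin and the other stands in the tray, both let go (horizontal distance between sleeve_a and gauge below 0.006 m and height (world z) of sleeve_a below 0.014 m and angle between sleeve_a's own z axis and vertical below 0.12 rad and linear speed of each of sleeve_a, sleeve_b below 0.05 m/s and x of sleeve_b in the frame of tray between -0.055 and 0.055 m and y of sleeve_b in the frame of tray between -0.055 and 0.055 m and height (world z) of sleeve_b below 0.012 m and angle between sleeve_b's own z axis and vertical below 0.15 rad and contact force between the fingers and sleeve_a below 0.2 N and contact force between the fingers and sleeve_b below 0.2 N), for 0.2 s.
2. the gripped bar handle is in line with the mark (x of pull in the frame of mark between -0.006 and 0.006 m and contact force between the fingers and pull above 1.5 N), for 0.3 s.
At the end, for the whole second after the job is handed in: The 27 mm bore sleeve is let go on the pin, upright, within 4 mm of fully down; the other stands upright on the tray floor; the fingers hold the bar handle (over 1.5 N of contact) with its centre within 6 mm of the mark's centre through the last second (all of step 1 and all of step 2); the arm keeps its last pose, push and grip.
It fails at once if the jar is pushed more than 30 mm or lifted from its place (distance of jar from where it was at the start of the episode above 0.03 m).
It fails at once if the shoehorn is pushed more than 30 mm or lifted from its place (distance of shoehorn from where it was at the start of the episode above 0.03 m).
It fails at once if the ringholder is pushed more than 30 mm or lifted from its place (distance of ringholder from where it was at the start of the episode above 0.03 m).
It fails at once if the hanger_hook is pushed more than 30 mm or lifted from its place (distance of hanger_hook from where it was at the start of the episode above 0.03 m).
It fails at once if the jar or the ring holder is tipped (angle between any of jar, ringholder's own z axis and vertical above 0.4 rad).
It also fails if it takes over 67 s, if anything falls off the work surface, if the arm or the gripper's body presses on something with over 40 N, if the wrist force passes 120 N, or if a joint passes its speed limit or range.

ROBOT

A 7-joint arm with a two-finger parallel gripper is mounted at the origin on the work surface. World frame = base frame: x ahead of the robot, y to its left, z up, the work surface at z = 0. Lengths are in mm, angles in degrees, forces in N, time in s.
With the tool pointing down it reaches from about 400 to 850 mm from the base axis. Payload 4.4 kg.
Tool frame: the origin (TCP) lies between the finger pads; the fingertips stand 11 mm ahead of it and the grasp point (between the pads) lies 8 mm behind it; z points along the fingers, y is the line along which they close (so a half turn about z gives the same grasp; the last joint's range is limited). The gripper opens to 94 mm and grips with 3 to 60 N. Pads are 16 mm wide; open, the fingers measure 119 mm over their backs; the gripper's body (75 mm by 177 mm) begins 78 mm behind the grasp point.
Start: joints at [60.459, 36.005, 2.206, 86.941, -1.547, 57.084, -1.146], TCP at [282.639, -585.349, 216.478] pointing down, gripper open.
Joint ranges: [-175.42, 175.42], [-21.48, 121.26], [-71.46, 75.88], [10.55, 141.38], [-63.04, 243.04], [13.31, 113.54], [-168.57, 168.57]. Speed limits (degrees/s): [147.25, 147.25, 180, 180, 180, 180, 180].

INTERFACE

Orientations are given as [roll, pitch, yaw] about the fixed x, y, z axes, in that order (R = Rz(yaw) Ry(pitch) Rx(roll)).
In Python, from station import ctrl gives the robot as it stands.
- The arm moves only by the tool jog_arm, never from a script. Its argument "commands" is text: rows parted by semicolons, each of 7 numbers parted by spaces: the turn, a rotation vector about the tool's x, y, z in rad, then the shift along the tool's x, y, z in m, then the opening, from 0 (shut) to 1 (fully open). A call has 1 to 20 rows; each row is the pose to reach, as a shift and turn from the pose commanded when the call began, along the tool's axes at that moment; what a row does not reach only later rows make up. A row lasts 1/8 s, in which the tool goes at most 62.5 mm and 10.7 degrees, less where a joint would pass 70% of its speed; a pose out of reach is approached as far as the arm can. A call with a gripper value outside its range is refused whole. The fingers move at their own pace and stop on an object; "force" is the grip in N (left out, the last holds). Time passes only in rows, so rows that repeat a pose let the fingers close. It gives the time, the measured TCP pose, the force, the opening and the grip force at its end, in the units of the state.
- ctrl.get_state(): the state, without advancing time (a new reading comes with each control period).
- ctrl.grab_frame(name): name is "scene" or "top" or "wrist"; returns the picture (480x640x3 uint8, red, green, blue); there is no depth.
- ctrl.get_calibration(name): a dict with "K" (3x3 intrinsics, pixels), "world_from_camera" (4x4, takes a point from camera to world coordinates). Camera axes: x right, y down, z forward; pixel columns grow to the right and rows downward; lengths in mm; the calibration is good to about 2 mm. A picture is of the moment at which its call begins: read the wrist's pose just before it. get_calibration takes no time and is no camera call; for the wrist camera it gives the pose at the moment of the call.
- ctrl.hand_in(): hands the job in; it is judged then, once.
The state is a dict: "time_s": time; "joints": joint angles; "joint_velocities": joint speeds; "tau": joint torques, N m; "position": TCP position; "eef_rot": TCP orientation; "contact_force": force on the tool from outside, world axes, zero at the start; "moment": the same for the moment, N m; "grip_width": opening from 0.0 (shut) to 1.0 (fully open); "grip_force": force on a finger pad.
Only numpy, scipy, OpenCV 4.12 (cv2) and the standard library are available. Lean on these libraries where they do the work, as an engineer would, in place of code of your own. Each camera call takes 0.05 s, during which the arm holds its last target. There are 200 camera calls.

## Working session

There is one attempt and no reset: what is moved stays moved. The work goes in short steps, Python scripts to look and compute and a tool call to move; the robot and the scene stay as the last step left them, time stands still between calls to the robot, and variables do not carry over. Pictures are saved under pics/ and viewed, at most 10 in all, crops included, and the job is handed in when it is done.

Besides the shell and the picture viewer there is one more tool, called after ">>>" by a JSON object that holds its "method" and its "body", one argument or row to a line. jog_arm: Moves the arm, as the interface text tells. Its arguments: {"type":"object","properties":{"commands":{"type":"string"},"force":{"type":"number"}},"required":["commands"]}

```bash
mkdir -p pics; ls; python3 - <<'E'
from station import ctrl
import cv2
for n in("scene","top"):
    cv2.imwrite(f"pics/{n}0.png",ctrl.grab_frame(n)[:,:,::-1])
    c=ctrl.get_calibration(n);print(n,c)
s=ctrl.get_state();print(s)
E
```

```text
pics
scene {'K': array([[578.70820761,   0.        , 318.2373166 ],
       [  0.        , 578.70820761, 246.01372468],
       [  0.        ,   0.        ,   1.        ]]), 'world_from_camera': array([[ 5.85306724e-01,  5.82766084e-01, -5.63737288e-01,
         1.23403272e+03],
       [ 8.10804703e-01, -4.17739672e-01,  4.09986951e-01,
        -4.75739882e+02],
       [ 3.43105990e-03, -6.97048964e-01, -7.17015321e-01,
         8.98152727e+02],
       [ 0.00000000e+00,  0.00000000e+00,  0.00000000e+00,
         1.00000000e+00]])}
top {'K': array([[453.26691209,   0.        , 316.28873035],
       [  0.        , 453.26691209, 242.95005235],
       [  0.        ,   0.        ,   1.        ]]), 'world_from_camera': array([[ 1.22929584e-02, -9.90305513e-01,  1.38361393e-01,
         3.91962815e+02],
       [-9.99766592e-01, -9.71423179e-03,  1.92975206e-02,
        -2.74030394e+00],
       [-1.77663664e-02, -1.38566322e-01, -9.90193784e-01,
         1.04317667e+03],
       [ 0.00000000e+00,  0.00000000e+00,  0.00000000e+00,
         1.00000000e+00]])}
{'time_s': 0.1, 'joints': array([60.45814731, 36.05186022,  2.20211243, 86.98826214, -1.54536662,
       57.08315958, -1.14642221]), 'joint_velocities': array([-0.03569892, -0.13171404,  0.01236289, -0.12599997,  0.01048254,
        0.03874727, -0.04653538]), 'tau': array([ 3.94077622e-03, -5.50787795e+01,  1.14770237e+00, -1.87115532e+01,
       -5.21334505e-02,  1.91796018e-02,  5.22728033e-05]), 'position': array([ 282.39611033, -584.83177904,  215.6769389 ]), 'eef_rot': array([-1.79906395e+02,  1.79263805e-03,  2.57727071e+01]), 'contact_force': array([-0.39765592, -0.02281169, -0.24360361]), 'moment': array([-0.03283129, -0.0328901 ,  0.04387132]), 'grip_force': 0.0, 'grip_width': 0.9995558728507252}
```

View pics/top0.png

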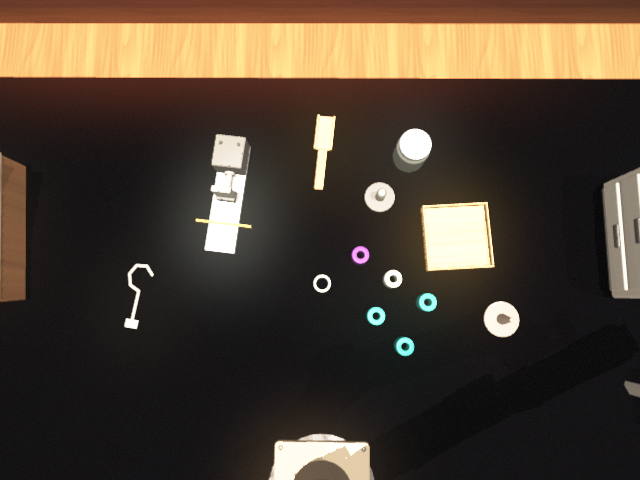

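View pics/scene0.png

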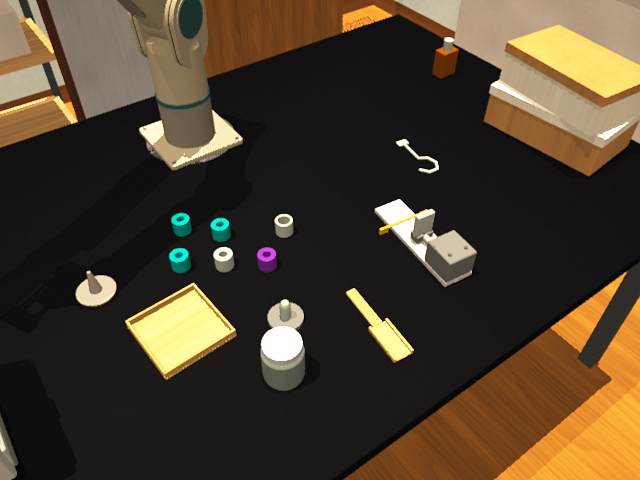

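The top view shows the thin-walled sleeve_a at (322,283), sleeve_b at (393,279), gauge pin at about (381,194), tray centre (458,237), mark ends (197,220) and (250,227), and the valet bar at about (226,186). The purple and turquoise look-alikes are near sleeve_b.

```bash
cat > h.py <<'E'
from station import ctrl
import numpy as np, cv2
from scipy.spatial.transform import Rotation as R
def ray(c,uv,z):
    K,T=c["K"],c["world_from_camera"]
    d=T[:3,:3]@np.linalg.inv(K)@np.array([uv[0],uv[1],1.]);o=T[:3,3]
    return o+d*(z-o[2])/d[2]
def proj(c,P):
    T=np.linalg.inv(c["world_from_camera"]);p=T[:3,:3]@np.array(P,float)+T[:3,3];q=c["K"]@p;return q[:2]/q[2]
def tool(x,y,z,yaw):
    """shift (m) and rotvec in tool axes to reach TCP pose pointing down"""
    s=ctrl.get_state();A=R.from_euler('xyz',s["eef_rot"],degrees=True)
    B=R.from_euler('xyz',[180,0,yaw],degrees=True)
    print("turn",np.round((A.inv()*B).as_rotvec(),4),"shift",np.round(A.inv().apply(np.array([x,y,z])-s["position"])/1000,4), "yaw now",s["eef_rot"].round(2),s["position"].round(1),"t",s["time_s"])
E
python3 - <<'E'
from h import *
im=cv2.imread("pics/top0.png");c=ctrl.get_calibration("top")
def show(n,uv,z): print(n,uv,ray(c,uv,z).round(1))
g=im.min(2)
def cen(u,v,r=14,th=110):
    sub=(g[v-r:v+r,u-r:u+r]>th).astype(np.uint8);cs,_=cv2.findContours(sub,cv2.RETR_EXTERNAL,cv2.CHAIN_APPROX_NONE)
    k=max(cs,key=cv2.contourArea);(x,y),rad=cv2.minEnclosingCircle(k);return (x+u-r,y+v-r,rad)
for n,u,v in(("a",322,283),("b",393,279)):
    q=cen(u,v);show(n,q,36)
q=cen(380,197,22,70);show("gauge foot",q,10);show("pin tip",(382,192),52)
cs=[(422,206),(488,203),(493,267),(428,271)]
P=[ray(c,x,20) for x in cs];print("tray",np.mean(P,0).round(1),[p.round(0) for p in P])
for n,uv,z in(("markL",(197,220),16),("markR",(250,227),16),("trackL",(206,251),12),("trackR",(234,254),12),("barL",(212,189),85),("barR",(237,189),85),("purple",(360,255),36),("horn1",(319,188),12),("horn2",(325,116),12),("jar",(414,145),94),("ring",(502,319),5)):show(n,uv,z)
cv2.imwrite("pics/crop1.png",cv2.resize(im[120:265,180:270],None,fx=4,fy=4,interpolation=cv2.INTER_CUBIC))
E
```

```text
a (321.5, 283.0, 9.34087085723877) [443.2   4.2  36. ]
b (392.5930233001709, 278.4162788391113, 9.425169944763184) [ 455.1 -153.    36. ]
gauge foot (379.133092880249, 196.64388465881348, 15.500875473022461) [ 646.7 -127.7   10. ]
pin tip (382, 192) [ 647.  -129.1   52. ]
tray [ 553.  -303.9   20. ] [array([ 623., -225.,   20.]), array([ 631., -375.,   20.]), array([ 484., -381.,   20.]), array([ 474., -235.,   20.])]
markL (197, 220) [586.4 294.2  16. ]
markR (250, 227) [571.1 170.6  16. ]
trackL (206, 251) [514.9 271.   12. ]
trackR (234, 254) [508.6 206.1  12. ]
barL (212, 189) [642.4 244.8  85. ]
barR (237, 189) [642.8 190.1  85. ]
purple (360, 255) [506.5 -81.   36. ]
horn1 (319, 188) [665.8  12.6  12. ]
horn2 (325, 116) [8.426e+02 3.000e-01 1.200e+01]
jar (414, 145) [ 741.5 -193.9   94. ]
ring (502, 319) [ 368.8 -401.4    5. ]
```

View pics/crop1.png

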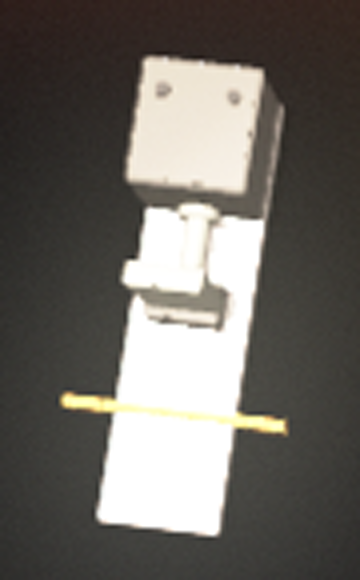

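Bar plate top at crop (122–205, 262–292), mark strip from (65,400) to (285,427), all upright as described. Measured heights and sizes fit (tray 150 mm, mark 125 mm, sleeve radius ok). Now to move over sleeve_b for a close look.

```bash
python3 -c "
from h import *
tool(455,-153,190,15)"
```

```text
turn [-0.0016  0.0002  0.188 ] shift [ 0.3432 -0.3138  0.0262] yaw now [-179.91    0.     25.77] [ 282.4 -584.8  215.7] t 0.1
```

>>> {"method": "jog_arm", "body": {
  "commands": "0 0 0.09 0.17 -0.157 0.013 0.7; 0 0 0.188 0.343 -0.314 0.026 0.7; 0 0 0.188 0.343 -0.314 0.026 0.7; 0 0 0.188 0.343 -0.314 0.026 0.7; 0 0 0.188 0.343 -0.314 0.026 0.7; 0 0 0.188 0.343 -0.314 0.026 0.7; 0 0 0.188 0.343 -0.314 0.026 0.7; 0 0 0.188 0.343 -0.314 0.026 0.7; 0 0 0.188 0.343 -0.314 0.026 0.7; 0 0 0.188 0.343 -0.314 0.026 0.7; 0 0 0.188 0.343 -0.314 0.026 0.7; 0 0 0.188 0.343 -0.314 0.026 0.7"
}}

```text
time_s: 1.6
position: [454.6, -154.7, 190.5]
eef_rot: [180.0, 0.0, 14.9]
contact_force: [0.3, -0.0, 0.4]
grip_width: 0.7
grip_force: 0.0
```

```bash
python3 - <<'E'
from h import *
c=ctrl.get_calibration("wrist");im=ctrl.grab_frame("wrist")[:,:,::-1].copy()
cv2.imwrite("pics/w1.png",im)
print(c, "b expected",proj(c,(455,-153,36)))
tool(455,-153,190,15)
E
```

```text
{'K': array([[395.24447449,   0.        , 327.03112298],
       [  0.        , 395.24447449, 235.9104344 ],
       [  0.        ,   0.        ,   1.        ]]), 'world_from_camera': array([[ 2.55668338e-01, -9.37991158e-01, -2.34107429e-01,
         5.21952634e+02],
       [-9.66763561e-01, -2.47711829e-01, -6.33013955e-02,
        -1.38050668e+02],
       [ 1.38496981e-03,  2.42510694e-01, -9.70147744e-01,
         3.58925096e+02],
       [ 0.00000000e+00,  0.00000000e+00,  0.00000000e+00,
         1.00000000e+00]])} b expected [323.30225237 221.76299646]
turn [ 0.0002 -0.     -0.0019] shift [ 0.0007 -0.0013  0.0005] yaw now [179.99  -0.    14.89] [ 454.7 -154.4  190.5] t 1.65
```

View pics/w1.png

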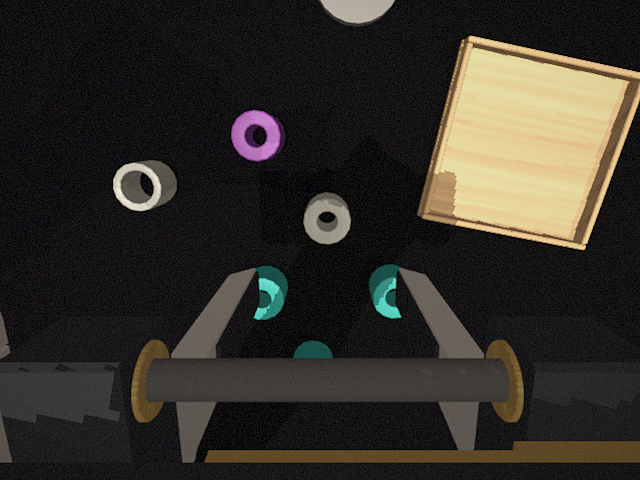

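Wrist view: sleeve_b top ring around (327,219), sleeve_a at (138,187), with a clearly larger bore, tray corners (470,38), (645,75), (585,247), (420,215). Measure these.

```bash
python3 - <<'E'
from h import *
im=cv2.imread("pics/w1.png");c=ctrl.get_calibration("wrist");g=im.min(2)
def hull(u,v,r,th=45):
    m=(g[v-r:v+r,u-r:u+r]>th).astype(np.uint8);m=cv2.morphologyEx(m,cv2.MORPH_OPEN,np.ones((3,3)))
    k=max(cv2.findContours(m,0,1)[0],key=cv2.contourArea);k=cv2.convexHull(k)
    o=np.zeros_like(g);cv2.fillConvexPoly(o,(k+np.array([u-r,v-r])).astype(np.int32),1);return o
def sil(x,y):
    t=np.linspace(0,2*np.pi,60);o=np.zeros_like(g)
    p=np.array([proj(c,(x+20*np.cos(a),y+20*np.sin(a),z)) for z in(0,36) for a in t],np.float32)
    cv2.fillConvexPoly(o,cv2.convexHull(p.round().astype(np.int32)),1);return o
for n,u,v,x0,y0 in(("b",327,217,455,-153),("a",144,186,443,4)):
    H=hull(u,v,38);best=max(((H&S).sum()/(H|S).sum(),x,y) for x in range(x0-9,x0+10) for y in range(y0-9,y0+10) for S in[sil(x,y)])
    print(n,best,"area",H.sum(),"ring eye",ray(c,(327,219.5) if n=="b" else (138,187),36).round(1))
P=[ray(c,q,20) for q in((470,38),(585,247),(420,215))];print("tray",((P[0]+P[1])/2).round(1),[p.round() for p in P])
E
```

```text
b (np.float64(0.9603250478011472), 456, -155) area 2010 ring eye [ 457.8 -155.2   36. ]
a (np.float64(0.9613702623906706), 444, 2) area 2639 ring eye [444.4   0.9  36. ]
tray [ 556.6 -306.1   20. ] [array([ 624., -227.,   20.]), array([ 489., -385.,   20.]), array([ 479., -234.,   20.])]
```

>>> {"method": "jog_arm", "body": {
  "commands": "0 0 0 0.0015 0.001 0.06 0.7; 0 0 0 0.0015 0.001 0.11 0.7; 0 0 0 0.0015 0.001 0.15 0.7; 0 0 0 0.0015 0.001 0.173 0.7; 0 0 0 0.0015 0.001 0.173 0.7; 0 0 0 0.0015 0.001 0.173 0.7; 0 0 0 0.0015 0.001 0.173 0; 0 0 0 0.0015 0.001 0.173 0; 0 0 0 0.0015 0.001 0.173 0; 0 0 0 0.0015 0.001 0.173 0; 0 0 0 0.0015 0.001 0.173 0; 0 0 0 0.0015 0.001 0.173 0",
  "force": 25
}}

```text
time_s: 3.15
position: [457.1, -154.1, 18.0]
eef_rot: [180.0, -0.0, 15.0]
contact_force: [-0.5, 0.1, 6.4]
grip_width: 0.418
grip_force: 25.0
```

```bash
python3 -c "
from h import *
tool(555,-305,100,15);tool(555,-305,25,15);print(ctrl.get_state()['grip_width'])"
```

```text
turn [ 0.0004 -0.0008  0.    ] shift [ 0.0556  0.1712 -0.0819] yaw now [ 1.7998e+02 -5.0000e-02  1.5000e+01] [ 457.1 -154.1   18. ] t 3.15
turn [ 0.0004 -0.0008  0.    ] shift [ 0.0555  0.1711 -0.0069] yaw now [ 1.7998e+02 -5.0000e-02  1.5000e+01] [ 457.1 -154.1   18. ] t 3.15
0.41765917239187156
```

>>> {"method": "jog_arm", "body": {
  "commands": "0 0 0 0 0 -0.04 0; 0 0 0 0 0 -0.08 0; 0 0 0 0.018 0.055 -0.08 0; 0 0 0 0.036 0.111 -0.08 0; 0 0 0 0.0555 0.171 -0.08 0; 0 0 0 0.0555 0.171 -0.08 0; 0 0 0 0.0555 0.171 -0.08 0; 0 0 0 0.0555 0.171 -0.04 0; 0 0 0 0.0555 0.171 -0.015 0; 0 0 0 0.0555 0.171 -0.006 0; 0 0 0 0.0555 0.171 -0.006 0; 0 0 0 0.0555 0.171 -0.006 0; 0 0 0 0.0555 0.171 -0.006 0"
}}

```text
time_s: 4.78
position: [554.9, -304.8, 24.1]
eef_rot: [180.0, -0.0, 15.0]
contact_force: [0.1, -0.4, -1.2]
grip_width: 0.413
grip_force: 25.0
```

>>> {"method": "jog_arm", "body": {
  "commands": "0 0 0 0 0 0 0.7; 0 0 0 0 0 0 0.7; 0 0 0 0 0 0 0.7; 0 0 0 0 0 -0.04 0.7; 0 0 0 0 0 -0.09 0.7; 0 0 0 0 -0.01 -0.14 0.7; 0 0 0 -0.005 -0.07 -0.16 0.7; 0 0 0 -0.01 -0.13 -0.16 0.7; 0 0 0 -0.015 -0.19 -0.16 0.7; 0 0 0 -0.02 -0.25 -0.16 0.7; 0 0 0 -0.025 -0.3 -0.16 0.7; 0 0 0 -0.028 -0.325 -0.16 0.7; 0 0 0 -0.028 -0.325 -0.16 0.7; 0 0 0 -0.028 -0.325 -0.16 0.7; 0 0 0 -0.028 -0.325 -0.16 0.7"
}}

```text
time_s: 6.65
position: [444.0, 0.4, 183.5]
eef_rot: [180.0, -0.0, 14.9]
contact_force: [-0.6, 0.3, 0.5]
grip_width: 0.699
grip_force: 0.0
```

```bash
python3 - <<'E'
from h import *
c=ctrl.get_calibration("wrist");im=ctrl.grab_frame("wrist")[:,:,::-1].copy()
t=ctrl.grab_frame("top")[:,:,::-1]
im2=np.hstack([im,cv2.resize(t[150:310,270:510],(720,480))])
cv2.imwrite("pics/w2.png",cv2.resize(im2,(800,282),interpolation=cv2.INTER_AREA));cv2.imwrite("pics/w2raw.png",im)
g=im.min(2)
def sil(x,y):
    t=np.linspace(0,2*np.pi,60);o=np.zeros_like(g)
    p=np.array([proj(c,(x+20*np.cos(a),y+20*np.sin(a),z)) for z in(0,36) for a in t],np.float32)
    cv2.fillConvexPoly(o,cv2.convexHull(p.round().astype(np.int32)),1);return o
u,v=proj(c,(444,2,18)).astype(int);r=45
m=(g[v-r:v+r,u-r:u+r]>45).astype(np.uint8);m=cv2.morphologyEx(m,cv2.MORPH_OPEN,np.ones((3,3)))
k=cv2.convexHull(max(cv2.findContours(m,0,1)[0],key=cv2.contourArea));H=np.zeros_like(g);cv2.fillConvexPoly(H,(k+np.array([u-r,v-r])).astype(np.int32),1)
print(max(((H&S).sum()/(H|S).sum(),x,y) for x in range(435,454) for y in range(-8,12) for S in[sil(x,y)]))
tool(444,2,18,15)
E
```

```text
(np.float64(0.9743824336688015), 444, 2)
turn [ 0.0003 -0.     -0.0021] shift [ 0.0006 -0.0012  0.1654] yaw now [179.98  -0.    14.88] [443.7   0.7 183.4] t 6.75
```

View pics/w2.png

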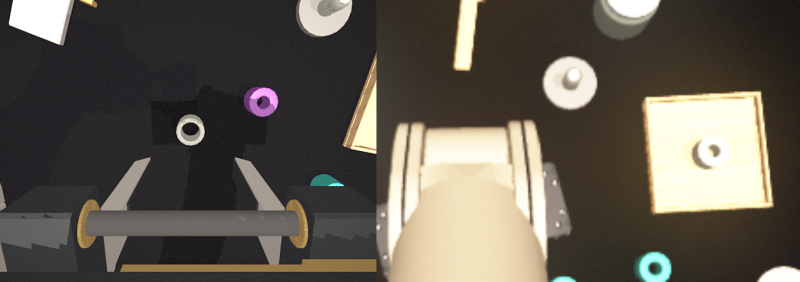

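sleeve_b stands upright inside the tray (right half, about (712,152)); sleeve_a is under the gripper, gauge visible at upper right of the wrist view. Grasp sleeve_a.

>>> {"method": "jog_arm", "body": {
  "commands": "0 0 0 0 -0.001 0.06 0.7; 0 0 0 0 -0.001 0.11 0.7; 0 0 0 0 -0.001 0.15 0.7; 0 0 0 0 -0.001 0.165 0.7; 0 0 0 0 -0.001 0.165 0.7; 0 0 0 0 -0.001 0.165 0.7; 0 0 0 0 -0.001 0.165 0; 0 0 0 0 -0.001 0.165 0; 0 0 0 0 -0.001 0.165 0; 0 0 0 0 -0.001 0.165 0; 0 0 0 0 -0.001 0.165 0; 0 0 0 0 -0.001 0.165 0; 0 0 0 0 -0.001 0.125 0; 0 0 0 0 -0.001 0.085 0; 0 0 0 0 -0.001 0.06 0; 0 0 0 0 -0.001 0.06 0",
  "force": 25
}}

```text
time_s: 8.75
position: [444.2, 2.8, 124.8]
eef_rot: [180.0, -0.2, 15.0]
contact_force: [-0.2, 0.1, -1.2]
grip_width: 0.421
grip_force: 25.0
```

```bash
python3 -c "
from h import *
tool(640,-125,123,15)"
```

```text
turn [ 0.0007 -0.0035 -0.0005] shift [0.1561 0.174  0.0024] yaw now [179.96  -0.2   14.97] [444.2   2.8 124.8] t 8.75
```

>>> {"method": "jog_arm", "body": {
  "commands": "0 0 0 0.04 0.045 0 0; 0 0 0 0.08 0.09 0 0; 0 0 0 0.1 0.12 0 0; 0 0 0 0.1 0.12 0 0; 0 0 0 0.1 0.12 0 0; 0 0 0 0.1 0.12 0 0"
}}

```text
time_s: 9.5
position: [569.6, -86.0, 123.0]
eef_rot: [-180.0, 0.1, 15.1]
contact_force: [-0.5, -0.2, -1.0]
grip_width: 0.425
grip_force: 25.0
```

```bash
python3 - <<'E'
from h import *
s=ctrl.get_state();c=ctrl.get_calibration("wrist");im=ctrl.grab_frame("wrist")[:,:,::-1].copy()
import pickle;pickle.dump((c,s,im),open("w3.pkl","wb"))
print(s["position"],"foot",proj(c,(647,-128,10)),"tip",proj(c,(647,-128,52)))
for q,col in(((647,-128,52),(0,0,255)),((647,-128,10),(0,255,0))):cv2.circle(im,tuple(proj(c,q).astype(int)),2,col,-1)
cv2.imwrite("pics/w3.png",im)
E
```

```text
[569.5823416  -85.96823963 122.9525293 ] foot [412.62642679 145.0728002 ] tip [427.5751111  146.57398344]
```

View pics/w3.png

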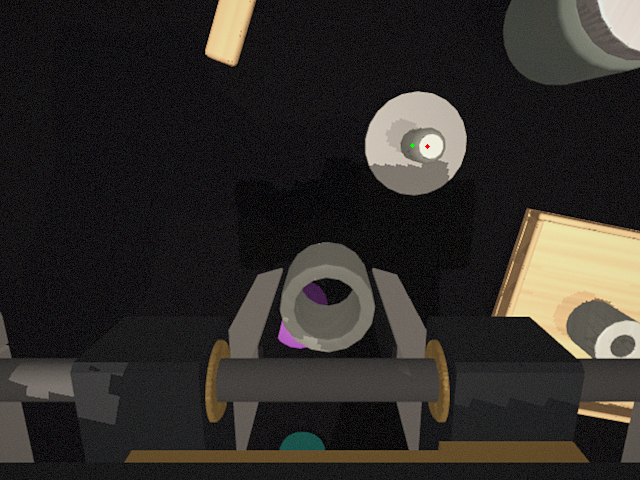

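Pin tip at (431,146), foot centre at (416,143). The held sleeve has extents u 281–374 and v 243–352, upright and empty-bored. Compare in the same camera to cancel calibration bias.

```bash
python3 - <<'E'
from h import *
import pickle
from scipy.optimize import least_squares
c,s,im=pickle.load(open("w3.pkl","rb"));zt=s["position"][2]-18.3
def ext(p):
    P=np.array([proj(c,(p[0]+20*np.cos(a),p[1]+20*np.sin(a),z)) for z in(zt,zt+36) for a in np.linspace(0,6.28,90)])
    return np.r_[P.min(0),P.max(0)]
r=least_squares(lambda p:ext(p)-np.array([281,243,374,352]),s["position"][:2]);print("sleeve",r.x,r.fun,"tcp",s["position"])
g=im.min(2);m=(g[80:205,355:478]>60).astype(np.uint8);k=max(cv2.findContours(m,0,1)[0],key=cv2.contourArea)
(u,v),rad=cv2.minEnclosingCircle(k);f=ray(c,(u+355,v+80),10);print("foot",u+355,v+80,rad,f,"tip",ray(c,(431,146),52))
m=(g[125:165,400:460]>225).astype(np.uint8);mo=cv2.moments(m,True);q=(400+mo['m10']/mo['m00'],125+mo['m01']/mo['m00']);print("tip",q,mo['m00'],ray(c,q,52))
E
```

```text
sleeve [570.02873272 -87.40143726] [-2.00743063 -1.8763612   2.00557317  1.89655898] tcp [569.5823416  -85.96823963 122.9525293 ]
foot 415.46764373779297 142.83882904052734 52.858428955078125 [ 648.9474016  -129.43158363   10.        ] tip [ 647.83940134 -129.84685186   52.        ]
tip (426.72727272727275, 148.8181818181818) 66.0 [ 645.64018294 -127.92993109   52.        ]
```

>>> {"method": "jog_arm", "body": {
  "commands": "0 0 0 0.022 0.02 0 0; 0 0 0 0.044 0.041 0 0; 0 0 0 0.0645 0.061 0 0; 0 0 0 0.0645 0.061 0 0; 0 0 0 0.0645 0.061 0.02 0; 0 0 0 0.0645 0.061 0.04 0; 0 0 0 0.0645 0.061 0.05 0; 0 0 0 0.0645 0.061 0.056 0; 0 0 0 0.0645 0.061 0.062 0; 0 0 0 0.0645 0.061 0.066 0; 0 0 0 0.0645 0.061 0.066 0; 0 0 0 0.0645 0.061 0.066 0"
}}

```text
time_s: 11.05
position: [649.2, -129.5, 57.8]
eef_rot: [180.0, -0.0, 15.0]
contact_force: [0.5, -0.8, -0.8]
grip_width: 0.424
grip_force: 25.0
```

>>> {"method": "jog_arm", "body": {
  "commands": "0 0 0 -0.0005 -0.001 0.006 0; 0 0 0 -0.0005 -0.001 0.012 0; 0 0 0 -0.0005 -0.001 0.018 0; 0 0 0 -0.0005 -0.001 0.024 0; 0 0 0 -0.0005 -0.001 0.028 0; 0 0 0 -0.0005 -0.001 0.028 0; 0 0 0 -0.0005 -0.001 0.028 0"
}}

```text
time_s: 11.92
position: [648.2, -128.6, 29.6]
eef_rot: [180.0, -0.0, 15.0]
contact_force: [-0.6, -0.2, -0.8]
grip_width: 0.421
grip_force: 25.0
```

>>> {"method": "jog_arm", "body": {
  "commands": "0 0 0 0 0 0 0.65; 0 0 0 0 0 0 0.65; 0 0 0 0 0 0 0.65; 0 0 0 0 0 -0.03 0.65; 0 0 0 0 0 -0.08 0.65; 0 0 0 0 0 -0.13 0.65; 0 0 0 0 -0.01 -0.18 0.65; 0 0 -0.17 0.006 -0.05 -0.2 0.5; 0 0 -0.34 0.012 -0.1 -0.2 0.5; 0 0 -0.51 0.018 -0.15 -0.2 0.5; 0 0 -0.68 0.024 -0.2 -0.2 0.5; 0 0 -0.85 0.03 -0.25 -0.2 0.5; 0 0 -1.02 0.033 -0.269 -0.2 0.5; 0 0 -1.187 0.033 -0.269 -0.2 0.5; 0 0 -1.187 0.033 -0.269 -0.2 0.5; 0 0 -1.187 0.033 -0.269 -0.2 0.5; 0 0 -1.187 0.033 -0.269 -0.2 0.5"
}}

```text
time_s: 14.05
position: [610.5, 139.3, 229.6]
eef_rot: [180.0, 0.0, 82.9]
contact_force: [0.3, 1.0, 0.3]
grip_width: 0.501
grip_force: 0.0
```

```bash
python3 - <<'E'
from h import *
s=ctrl.get_state();c=ctrl.get_calibration("wrist");im=ctrl.grab_frame("wrist")[:,:,::-1].copy()
import pickle;pickle.dump((c,s,im),open("w4.pkl","wb"))
t=ctrl.grab_frame("top")[:,:,::-1]
print(s["position"],s["eef_rot"],s["joints"].round())
cv2.imwrite("pics/w4.png",im)
o=np.hstack([cv2.resize(t[120:280,340:500],(400,400),interpolation=cv2.INTER_CUBIC),cv2.resize(ctrl.grab_frame("scene")[:,:,::-1][200:400,200:400],(400,400))])
cv2.imwrite("pics/t4.png",o)
E
```

```text
[610.54212748 139.27050478 229.57808345] [1.79983442e+02 1.75729799e-02 8.28800938e+01] [ 10.  39. -44.  89.  29.  64. -48.]
```

View pics/w4.png

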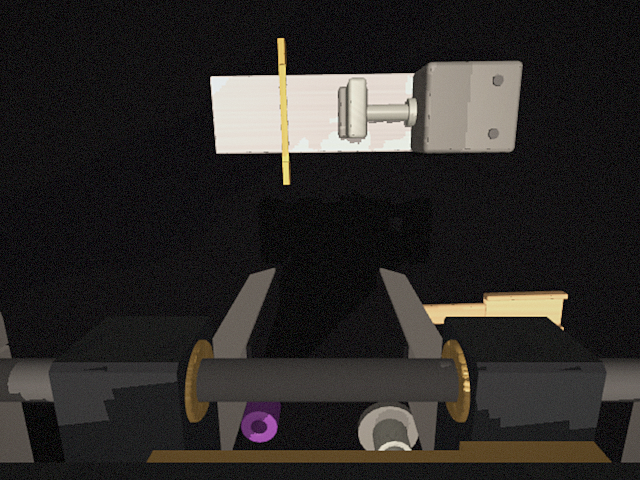

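View pics/t4.png

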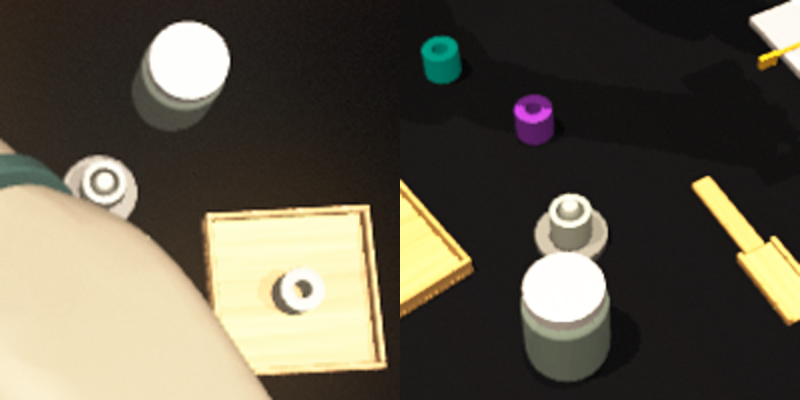

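sleeve_a sits down on the gauge with the pin tip showing, and sleeve_b is upright in the tray. Wrist view: bar top face u 348–367, v 78–138; mark ends at (281,39) and (287,184); track corners (211,76), (217,153).

```bash
python3 - <<'E'
from h import *
import pickle
c,s,im=pickle.load(open("w4.pkl","rb"))
P={}
for n,uv,z in(("mA",(281.5,39),16),("mB",(287,184.5),16),("bTL",(349,79),85),("bTR",(367,79),85),("bBR",(366,138),85),("bBL",(349,138),85),("tTL",(211,76),12),("tBL",(217,153),12),("tBR",(414,153),12),("hTL",(430,62),70),("hBL",(427,152),70),("hTR",(521,62),70),("hBR",(514,151),70)):
    P[n]=ray(c,uv,z);print(n,P[n].round(1))
m=(P["mA"]+P["mB"])/2;b=sum(P[k] for k in("bTL","bTR","bBR","bBL"))/4
d=P["mA"]-P["mB"];print("len",np.linalg.norm(d),"y-dir angle",np.degrees(np.arctan2(d[1],d[0]))-90)
d=P["tTL"]-P["tBL"];print("track",np.linalg.norm(d),np.degrees(np.arctan2(d[1],d[0]))-90)
d=P["tBR"]-P["tBL"];print("track side",np.degrees(np.arctan2(d[1],d[0])))
d=P["bTR"]-P["bBR"];print("bar",np.linalg.norm(d),np.degrees(np.arctan2(d[1],d[0]))-90)
for a in(-7,-6,-8):
    ax=np.array([np.cos(np.radians(a)),np.sin(np.radians(a))]);print(a,"mark",m[:2],"bar",b[:2],"along x",(m-b)[:2]@ax,"lateral",(m-b)[:2]@[-ax[1],ax[0]])
E
```

```text
mA [589.6 295.6  16. ]
mB [575.2 167.8  16. ]
bTL [640.4 246.5  85. ]
bTR [653.7 244.9  85. ]
bBR [648.6 202.6  85. ]
bBL [635.7 204.3  85. ]
tTL [520.6 274.   12. ]
tBL [512.8 205.5  12. ]
tBR [699.7 181.9  12. ]
hTL [704.7 252.8  70. ]
hBL [698.1 185.2  70. ]
hTR [774.3 244.1  70. ]
hBR [768.3 177.2  70. ]
len 128.65068242618327 y-dir angle -6.419242476700063
track 68.92063109368536 -6.502269989823745
track side -7.1759237630878525
bar 42.51666325624515 -6.798933441118493
-7 mark [582.36054482 231.7015365 ] bar [644.59396986 224.58230343] along x -62.63716278233183 lateral -0.5181792595572574
-6 mark [582.36054482 231.7015365 ] bar [644.59396986 224.58230343] along x -62.636666314095336 lateral 0.5750688846093741
-8 mark [582.36054482 231.7015365 ] bar [644.59396986 224.58230343] along x -62.618579364005015 lateral -1.6112695613017118
```

>>> {"method": "jog_arm", "body": {
  "commands": "0 0 -0.007 0.045 0.012 0 0.4; 0 0 -0.007 0.089 0.023 0 0.4; 0 0 -0.007 0.089 0.023 0 0.4; 0 0 -0.007 0.089 0.023 0.03 0.4; 0 0 -0.007 0.089 0.023 0.07 0.4; 0 0 -0.007 0.089 0.023 0.11 0.4; 0 0 -0.007 0.089 0.023 0.15 0.4; 0 0 -0.007 0.089 0.023 0.173 0.4; 0 0 -0.007 0.089 0.023 0.173 0.4; 0 0 -0.007 0.089 0.023 0.173 0.4; 0 0 -0.007 0.089 0.023 0.173 0; 0 0 -0.007 0.089 0.023 0.173 0; 0 0 -0.007 0.089 0.023 0.173 0; 0 0 -0.007 0.089 0.023 0.173 0; 0 0 -0.007 0.089 0.023 0.173 0",
  "force": 50
}}

```text
time_s: 16.08
position: [644.3, 225.5, 57.2]
eef_rot: [180.0, -0.0, 83.4]
contact_force: [-1.6, -0.3, 5.5]
grip_width: 0.146
grip_force: 50.0
```

>>> {"method": "jog_arm", "body": {
  "commands": "0 0 0 0 -0.006 0 0; 0 0 0 0 -0.014 0 0; 0 0 0 0 -0.024 0 0; 0 0 0 0 -0.034 0 0; 0 0 0 0 -0.044 0 0; 0 0 0 0 -0.053 0 0; 0 0 0 0 -0.06 0 0; 0 0 0 0 -0.063 0 0; 0 0 0 0 -0.063 0 0; 0 0 0 0 -0.063 0 0; 0 0 0 0 -0.063 0 0"
}}

```text
time_s: 17.45
position: [584.6, 232.1, 57.2]
eef_rot: [179.7, -0.1, 83.3]
contact_force: [9.3, -0.8, 2.2]
grip_width: 0.148
grip_force: 50.0
```

```bash
python3 - <<'E'
from h import *
s=ctrl.get_state();c=ctrl.get_calibration("wrist");im=ctrl.grab_frame("wrist")[:,:,::-1].copy()
d=(s["position"]-[644.3,225.5,57.2])[:2];a=np.radians(-6.7);print(s["position"],s["contact_force"],"moved",d@[np.cos(a),np.sin(a)],d@[-np.sin(a),np.cos(a)])
t=ctrl.grab_frame("top")[:,:,::-1]
cv2.imwrite("pics/w5.png",np.hstack([im[:,120:560],cv2.resize(t[160:280,160:250],(360,480),interpolation=cv2.INTER_CUBIC)]))
E
```

```text
[584.58692063 232.06000626  57.18627087] [ 9.30594749 -0.76983853  2.17605   ] moved -60.07063858832248 -0.45156331111680714
```

View pics/w5.png

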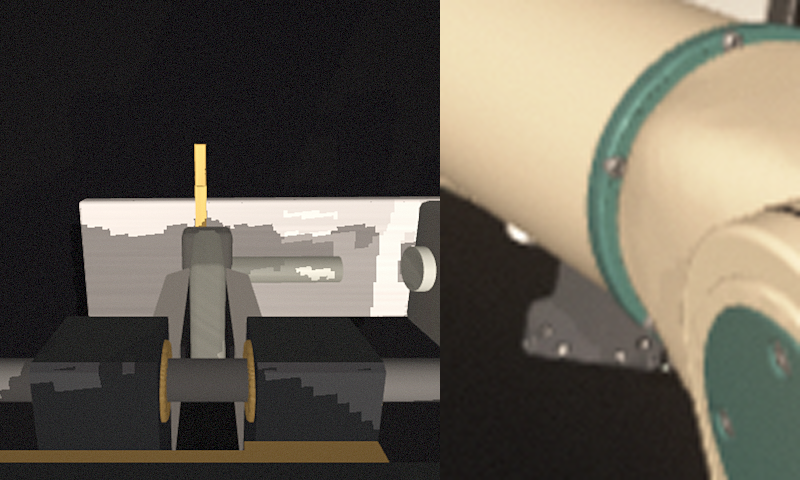

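The wrist view shows the foot (u 182–232, centre 207) about 6 px (3 mm) short of the mark strip's line (u≈201), agreeing with 60.1 mm moved of 62.6. Pull 3 mm further.

>>> {"method": "jog_arm", "body": {
  "commands": "0 0 0 0 -0.0027 0 0; 0 0 0 0 -0.0027 0 0; 0 0 0 0 -0.0027 0 0; 0 0 0 0 -0.0027 0 0; 0 0 0 0 -0.0027 0 0; 0 0 0 0 -0.0027 0 0; 0 0 0 0 -0.0027 0 0; 0 0 0 0 -0.0027 0 0"
}}

```text
time_s: 18.55
position: [582.0, 232.4, 57.2]
eef_rot: [179.7, -0.1, 83.3]
contact_force: [10.0, -0.1, 2.2]
grip_width: 0.146
grip_force: 50.0
```

```bash
python3 - <<'E'
from h import *
s=ctrl.get_state();c=ctrl.get_calibration("wrist");im=ctrl.grab_frame("wrist")[:,:,::-1]
a=np.radians(-6.7);d=(s["position"]-[644.3,225.5,57.2])[:2];print("moved",d@[np.cos(a),np.sin(a)],s["contact_force"],s["grip_force"])
ax=np.array([np.cos(a),np.sin(a)])
g=im.astype(int);row=lambda v:[int(u) for u in np.where((g[v,:,0]-g[v,:,2]>60))[0] if 280<u<360]
for v in(160,200,215):
    r=row(v);
    if r:print(v,r[0],r[-1],"strip along",ray(c,(np.mean(r),v),16)[:2]@ax)
v=242;x=g[v,280:380].sum(1);print(list(x))
print("foot edges for centre at tcp+-13:",[proj(c,np.r_[s["position"][:2]+ax*k+22*np.array([-ax[1],ax[0]]),20]).round(1) for k in(-13,13)],"tcp along",s["position"][:2]@ax)
E
```

```text
moved -62.64448173142392 [ 9.99082043 -0.14501274  2.21767897] 50.00683844089508
[np.int64(415), np.int64(417), np.int64(419), np.int64(412), np.int64(424), np.int64(428), np.int64(418), np.int64(411), np.int64(419), np.int64(423), np.int64(415), np.int64(419), np.int64(411), np.int64(419), np.int64(424), np.int64(424), np.int64(421), np.int64(414), np.int64(411), np.int64(415), np.int64(442), np.int64(358), np.int64(199), np.int64(250), np.int64(250), np.int64(275), np.int64(262), np.int64(281), np.int64(265), np.int64(272), np.int64(264), np.int64(266), np.int64(273), np.int64(271), np.int64(273), np.int64(292), np.int64(290), np.int64(290), np.int64(299), np.int64(289), np.int64(285), np.int64(292), np.int64(291), np.int64(294), np.int64(294), np.int64(296), np.int64(289), np.int64(304), np.int64(301), np.int64(300), np.int64(292), np.int64(291), np.int64(297), np.int64(311), np.int64(305), np.int64(308), np.int64(295), np.int64(282), np.int64(287), np.int64(304), np.int64(279), np.int64(268), np.int64(266), np.int64(268), np.int64(275), np.int64(263), np.int64(268), np.int64(263), np.int64(261), np.int64(250), np.int64(236), np.int64(209), np.int64(288), np.int64(405), np.int64(424), np.int64(421), np.int64(411), np.int64(429), np.int64(406), np.int64(404), np.int64(413), np.int64(419), np.int64(408), np.int64(422), np.int64(413), np.int64(420), np.int64(422), np.int64(421), np.int64(403), np.int64(413), np.int64(413), np.int64(416), np.int64(419), np.int64(416), np.int64(410), np.int64(419), np.int64(409), np.int64(416), np.int64(424), np.int64(412)]
foot edges for centre at tcp+-13: [array([302.6, 227. ]), array([351.3, 226.9])] tcp along 550.946116550323
```

```bash
python3 - <<'E'
from station import ctrl
import numpy as np
g=ctrl.grab_frame("wrist").astype(int)
for v in(160,200,215):
    r=np.where(g[v,280:380,0]-g[v,280:380,2]>60)[0]+280;print(v,r.min(),r.max(),r.mean())
if abs(r.mean()-327)<6: print(ctrl.hand_in())
E
```

```text
160 319 330 324.5
200 320 330 325.0
215 320 331 325.5
the job is handed in; nothing more can be done
None
```

The job is handed in: sleeve_a (27 mm bore) is down on the gauge pin and released, sleeve_b stands in the tray, and the gripper still holds the bar about 1 mm from the mark by the wrist camera (no verdict came back).

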